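Set up the glaze pot: stand into the tray corner, pot upright on it

ROBOT

A 6-joint arm with a two-finger parallel gripper is mounted at the origin on the work surface. World frame = base frame: x ahead of the robot, y to its left, z up, the work surface at z = 0. Lengths are in m, angles in degrees, forces in N, time in s.
With the tool pointing down it reaches from about 0.4 to 0.825 m from the base axis. Payload 7 kg.
Tool frame: the origin (TCP) lies on the front face of the gripper's body, between the roots of the fingers; the fingertips stand 66 mm ahead of it and the grasp point (between the pads) lies 47 mm ahead of it; z points along the fingers, y is the line along which they close (so a half turn about z gives the same grasp; the last joint's range is limited). The gripper opens to 88 mm and grips with 3 to 60 N. Pads are 19 mm wide; open, the fingers measure 130 mm over their backs; the gripper's body (78 mm by 193 mm) begins 47 mm behind the grasp point.
Start: joints at [-50.071, 20.546, 0.682, 0, -70.136, -16.507], TCP at [0.268, -0.619, 0.292] pointing down, gripper open.
Joint ranges: [-176.03, 176.03], [-82.01, 121.73], [-58.28, 71.71], [-173.87, 95.51], [-174.79, -0.11], [-173.66, 173.66]. Speed limits (degrees/s): [136.94, 136.94, 172.46, 180, 180, 180].

INTERFACE

Orientations are given as [roll, pitch, yaw] about the fixed x, y, z axes, in that order (R = Rz(yaw) Ry(pitch) Rx(roll)).
In Python, from plant import ctrl gives the robot as it stands.
- The arm moves only by the tool send_rows, never from a script. Its argument "deltas" is a list of rows, each a list of 2 entries, a list of its own where there are three numbers: the shift along the tool's x, y, z each as a share of 800 mm, from -1 to 1, then the turn about the tool's z as a share of 90 degrees, from -1 to 1. A call has exactly 5 rows; each row is the pose to reach, as a shift and turn from the pose commanded when the call began, along the tool's axes at that moment; what a row does not reach only later rows make up. A row lasts 1/12 s, in which the tool goes at most 41.7 mm and 7.16 degrees, less where a joint would pass 70% of its speed; a pose out of reach is approached as far as the arm can. A call with a number of a shift or a turn outside -1 to 1 is refused whole. A call with a gripper value outside its range is refused whole. "gripper" is the opening, from 0 (shut) to 1 (fully open), set as the call begins (left out, the last holds). The fingers move at their own pace and stop on an object; the grip force is fixed at half the most. Time passes only in rows, so rows that repeat a pose let the fingers close, or fill a call up. It gives the time, the measured TCP pose, the force, the opening and the grip force at its end, in the units of the state.
- ctrl.get_obs(): the state, without advancing time (a new reading comes with each control period).
- ctrl.snapshot(name): name is "scene" or "top"; returns a dict with "color" (420x560x3 uint8, red, green, blue), "vertical_fov" (degrees; the focal length in pixels is half the picture's height over the tangent of half this angle, whatever the lens; pixels are square), "cx", "cy" (the principal point, pixels), "rvec" (rotation vector, rad) and "tvec" (3), from world to camera coordinates, as OpenCV has them. Camera axes: x right, y down, z forward; pixel columns grow to the right and rows downward; lengths in m; the calibration is good to about 2 mm. A picture is of the moment at which its call begins. There is no depth.
- ctrl.close_job(): hands the job in; it is judged then, once.
Trained networks look in a picture, given as the dict that the camera call returned (one of the last four; its "shot" number tells which), for a name from the list of things; names that differ only in an ending like _2 or _b are one class to them, and where a whole thing is asked for, a point or a joint stands for the part that bears it (a point fixed in the world has none). Each returns a list of dicts, best first, with "conf" (0 to 1); they miss things now and then, are a little off and sometimes report something else, mostly with a low value. They report only what shows in the picture. A call takes as long as a camera call. They do not tell look-alikes from the thing itself.
- ctrl.boxes_of(picture, thing): "xy" ([column, row] as shares, 0 to 1, of the picture: columns of its width, rows of its height, amid what is visible of it).
- ctrl.cut_out(picture, thing): "pixels" (420x560 bool, what is visible of it) and "xy" ([column, row] as shares, 0 to 1, of the picture: columns of its width, rows of its height, amid what is visible of it).
The state is a dict: "clock": time; "joint_pos": joint angles; "qvel": joint speeds; "tau": joint torques, N m; "tool_pos": TCP position; "orientation": TCP orientation; "force": force on the tool from outside, world axes, zero at the start; "moment": the same for the moment, N m; "opening": finger opening in m; "gripper_force": force on a finger pad.
Only numpy, scipy, OpenCV 4.12 (cv2) and the standard library are available. Lean on these libraries where they do the work, as an engineer would, in place of code of your own. Each camera call takes 0.05 s, during which the arm holds its last target. There are 200 camera calls.

TASK

Set up the glazing place. First lay the wooden pot stand, recess up, in the tray's far left corner (as seen from the robot), its long side along the far wall, pushed gently home against both walls; only then take the metal pot that lies on the draining rack, turn it upright and set it down gently, without dropping it, with its foot in the stand's recess. Leave the ring cutter, the jar and the brush where they are.

Things in the scene. Friction and masses are not known exactly. Their poses are not given: they have to be found in the camera images.
- tray: Cream plastic tray, open on top, fixed to the table, 250 mm (its x) by 270 mm (its y) outside, walls 5 mm thick and 26 mm high, floor 5 mm thick. Origin: centre of its underside, on the table. Its x axis points away from the robot and its y axis to the robot's left, give or take 0.3 rad. The pot stand belongs in the corner at +x, +y.
- tray_corner (a point): Far left inner corner of the tray, where the inner faces of its far (+x) wall and left (+y) wall meet the top of its floor. Axes as the tray's.
- stand: Pot stand: plain light wooden block, 62 mm (x) by 110 mm (y) by 20 mm high, about 0.2 kg, with a round flat-bottomed recess in the middle of its top, 49 mm across and 6 mm deep, edge broken by 1.5 mm. Starts flat on the table, recess up. Origin: centre of its underside. Alike both ways round (half a turn about z). Pushing it along takes about 1 to 4 N.
- stand_recess (a point): Centre of the floor of the stand's recess, 14 mm above the stand's underside.
- pot: Glaze pot: plain metal pot, open at the top, straight round body 58 mm across, 90 mm high, narrower round foot 44 mm across and 8 mm high widening to the body at 14 mm, wall 3 mm, about 0.16 kg. Origin: centre of the underside of its foot; its z axis runs along the pot towards the mouth. Starts lying on its side on the rack, z axis level, mouth roughly towards the robot (within about 0.6 rad).
- rack: Low draining rack fixed to the table: white plate 130 mm (x) by 70 mm (y), 8 mm thick, with two steel rails along x (8 mm thick, at y = -18 and +18 mm, centres 30 mm above the table) between two end cheeks 46 mm wide and 34 mm high. The pot lies between the rails, its axis along the rack's x, 58 mm above the table, mouth towards the rack's -x. Origin: centre of the plate's underside.
- cutter: Bystander: steel ring cutter, 60 mm across, 35 mm high, standing in the near right part of the tray. Origin: centre of its underside. To be left where it is.
- jar: Bystander: closed amber glass jar with white cap, 60 mm across, 65 mm high, on the table beyond the work. Origin: centre of its underside. To be left where it is.
- brush: Bystander: brush with a wooden handle, about 200 mm long and 45 mm wide, lying roughly along y on the table beyond the work. Origin near its middle, underside. To be left where it is.
Things that resemble listed ones, but are neither listed nor needed, are in the scene too. What is shaped like the pot but blue is not meant.

How it is judged:
By the outcome, as a careful person would: the job done as asked, in the order asked, and still so for the second after the job is handed in, with the robot touching nothing.
It also fails if it takes over 72 s, if anything falls off the work surface, if the arm or the gripper's body presses on something with over 40 N, if the wrist force passes 120 N, or if a joint passes its speed limit or range.

## Working session

There is one attempt and no reset: what is moved stays moved. The work goes in short steps, Python scripts to look and compute and a tool call to move; the robot and the scene stay as the last step left them, time stands still between calls to the robot, and variables do not carry over. Pictures are saved under pics/ and viewed, at most 10 in all, crops included, and the job is handed in when it is done.

Besides the shell and the picture viewer there is one more tool, called after ">>>" as name([rows], argument=value, ...), one row to a line, values as JSON. send_rows: Moves the arm, as the interface text tells. Shift numbers are shares of 800 mm and turn numbers shares of 90 degrees, none past 1 either way. Its arguments: {"type":"object","properties":{"deltas":{"type":"array","items":{"type":"array"}},"gripper":{"type":"number"}},"required":["deltas"]}

```bash
ls; mkdir -p pics; python3 - <<'E'
from plant import ctrl
import cv2,numpy as np
o=ctrl.get_obs();print(o)
for n in("scene","top"):
    p=ctrl.snapshot(n);cv2.imwrite(f"pics/{n}0.png",p["color"][:,:,::-1])
    print(n,p["vertical_fov"],p["cx"],p["cy"],p["rvec"],p["tvec"])
    for t in("tray","stand","pot","rack","cutter","jar","brush"):
        print(t,[(round(d["conf"],2),np.round(np.array(d["xy"])*[560,420],1).tolist()) for d in ctrl.boxes_of(p,t)])
E
```

```text
pics
{'clock': 0.0, 'joint_pos': array([-5.00712168e+01,  2.05918279e+01,  6.34339771e-01, -2.06655231e-02,
       -7.01365124e+01, -1.65076686e+01]), 'qvel': array([-0.03090634, -0.0044826 ,  0.05251054, -0.0011151 , -0.01623085,
       -0.03163829]), 'tau': array([ 1.91359875e-03, -5.82714272e+01,  2.93061680e+01,  6.99740097e+00,
        6.91430309e-03, -1.99353390e-04]), 'tool_pos': array([ 0.26814637, -0.61903785,  0.29122075]), 'orientation': array([ 1.79904354e+02, -8.08614971e-03, -1.56585916e+02]), 'force': array([-0.47509084, -0.65034922, -0.64743925]), 'moment': array([ 0.01604004,  0.01356169, -0.0317354 ]), 'gripper_force': 0.0, 'opening': 0.08800079681285815}
scene 56.01732247731816 278.30398910342655 204.174995508738 [ 1.18223811  2.18864299 -1.07121883] [ 0.33103637 -0.20228807  1.43166182]
tray [(0.91, [358.4, 256.3])]
stand [(0.6, [246.5, 212.7])]
pot [(0.98, [201.0, 172.1]), (0.91, [197.3, 148.7]), (0.75, [162.5, 167.6])]
rack [(0.66, [200.0, 184.9])]
cutter [(0.7, [348.9, 221.7])]
jar [(0.58, [243.8, 241.2])]
brush [(0.81, [178.7, 229.7])]
top 54.18483808002161 278.542852125598 213.50794526834486 [ 2.07221539 -2.14478046  0.22785384] [-0.05078309  0.52468541  0.8918601 ]
tray [(0.69, [173.3, 213.7])]
stand [(0.57, [306.9, 205.9])]
pot [(0.91, [445.1, 200.9]), (0.9, [398.1, 298.8]), (0.75, [460.8, 269.9]), (0.73, [398.7, 215.5])]
rack [(0.86, [386.2, 235.8])]
cutter [(0.48, [191.9, 252.5])]
jar [(0.81, [269.2, 154.7]), (0.31, [195.9, 244.6])]
brush [(0.56, [349.9, 143.7])]
```

View pics/top0.png

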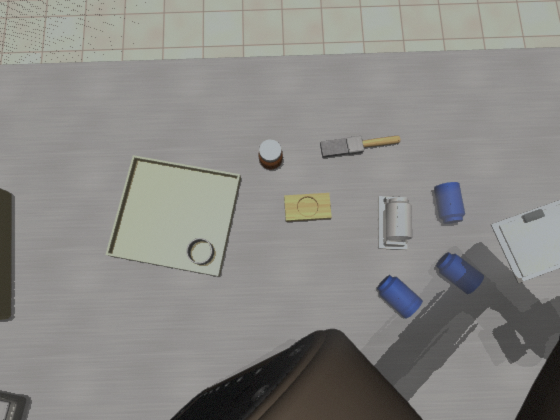

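View pics/scene0.png

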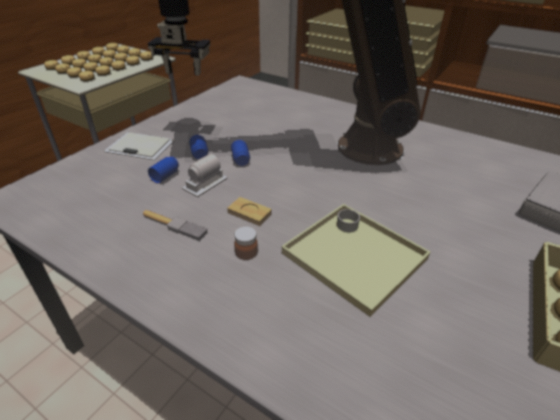

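The top view shows the tray at (173,215), the cutter in it at (201,252), the stand at (307,206) and the rack at (393,222). Candidates for the pot are the grey one on the rack at (398,218), and the blue ones at (450,202), (460,272) and (400,297). I choose the grey one on the rack. Next I fit poses by silhouette and crop in to check that choice.

```bash
cat > h.py <<'E'
from plant import ctrl
import cv2,numpy as np
from scipy.optimize import minimize
def K(p):
    f=210/np.tan(np.radians(p["vertical_fov"]/2));return np.array([[f,0,p["cx"]],[0,f,p["cy"]],[0,0,1.]])
def proj(p,P):return cv2.projectPoints(np.float64(P).reshape(-1,3),np.float64(p["rvec"]),np.float64(p["tvec"]),K(p),None)[0][:,0]
def unproj(p,uv,z):
    R=cv2.Rodrigues(np.float64(p["rvec"]))[0];c=-R.T@np.float64(p["tvec"])
    d=np.column_stack([np.atleast_2d(uv),np.ones(len(np.atleast_2d(uv)))])@np.linalg.inv(K(p)).T@R
    return c+d*((z-c[2])/d[:,2])[:,None]
def box(a,b,z0,z1):return np.array([[x,y,z] for x in(-a/2,a/2) for y in(-b/2,b/2) for z in(z0,z1)])
def place(M,q,z=0):
    c,s=np.cos(q[2]),np.sin(q[2]);return M@np.array([[c,s,0],[-s,c,0],[0,0,1]])+[q[0],q[1],z]
t=np.linspace(0,2*np.pi,24,endpoint=False)
ring=lambda r,x:np.column_stack([0*t+x,r*np.cos(t),r*np.sin(t)])
# pot lying, foot at +x, origin mid length, axis height 58
POT=np.vstack([ring(22,45),ring(22,37),ring(29,31),ring(29,-45)])/1e3+[0,0,.058]
MODELS={"tray":box(.25,.27,0,.026),"stand":box(.062,.110,0,.02),"pot":POT}
def hullmask(p,P):
    m=np.zeros((1680,2240),np.uint8);h=cv2.convexHull(np.float32(proj(p,P)))
    cv2.fillConvexPoly(m,np.int32(np.round((h*4+1.5)*16)),1,shift=4);return cv2.resize(m*255,(560,420),interpolation=cv2.INTER_AREA)/255.
def fit(shots,M,q0,z=0):
    def cost(v):
        q=np.array(q0)+v/[1000,1000,100]
        return sum(np.abs(hullmask(p,place(M,q,z))-k).sum()/k.sum() for p,k in shots)
    r=minimize(cost,np.zeros(3),method="Nelder-Mead",options=dict(initial_simplex=np.array([[0,0,0],[8,0,0],[0,8,0],[0,0,8]]),xatol=.05,fatol=1e-4,maxiter=150))
    return np.array(q0)+r.x/[1000,1000,100],r.fun/len(shots)
def masks(p,n,uv):
    l=[d for d in ctrl.cut_out(p,n) if np.hypot(*(np.array(d["xy"])*[560,420]-uv))<12]
    return l[0]["pixels"].astype(float) if l else None
E
python3 - <<'E'
from h import *
s=ctrl.snapshot("scene");p=ctrl.snapshot("top")
for q in(s,p):
    R=cv2.Rodrigues(np.float64(q["rvec"]))[0];print("cam",-R.T@q["tvec"])
G={"tray":((173,214),(358,256),.02,-.1),"stand":((307,206),(247,212),.02,0),"pot":((398,216),(203,170),.058,0)}
for n,(a,b,z,y) in G.items():
    x=unproj(p,np.array([a]),z)[0];q0=[x[0],x[1],y]
    sh=[(im,m) for im,uv in((p,a),(s,b)) if (m:=masks(im,n,uv)) is not None]
    for S in (sh[:1],sh[1:],sh):
        if S:
            q,c=fit(S,MODELS[n],q0);print(n,len(S),np.round(q,4),round(c,3))
for n,uv in(("rack",(386,236)),("cutter",(201,252)),("jar",(270,155))):print(n,unproj(p,[uv],.02))
c=cv2.resize(p["color"][120:320,340:500,::-1],None,fx=3,fy=3,interpolation=cv2.INTER_CUBIC);cv2.imwrite("pics/crop.png",c)
E
```

```text
cam [1.23983707 0.40123998 0.70849955]
cam [ 0.32109651 -0.06435237  0.98287535]
tray 1 [ 0.5387  0.1814 -0.2166] 0.037
tray 1 [ 0.5373  0.1809 -0.2184] 0.063
tray 2 [ 0.538   0.1809 -0.2175] 0.052
stand 1 [ 0.5467 -0.1387  0.0245] 0.034
stand 1 [ 0.5454 -0.141   0.0136] 0.068
stand 2 [ 0.5465 -0.1394  0.0261] 0.057
pot 1 [ 0.5007 -0.3428 -0.1019] 0.035
pot 1 [ 0.5029 -0.3428 -0.0473] 0.049
pot 2 [ 0.5017 -0.3429 -0.1   ] 0.05
rack [[ 0.46716261 -0.32169366  0.02      ]]
cutter [[0.44420442 0.11658064 0.02      ]]
jar [[ 0.67951775 -0.05289025  0.02      ]]
```

View pics/crop.png

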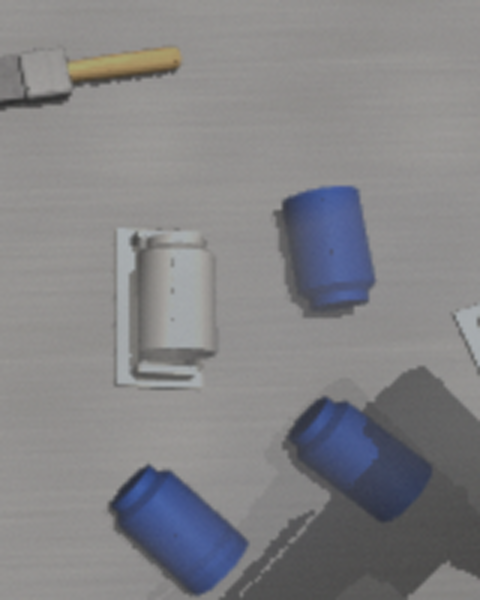

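The crop confirms it: the grey pot sits on the rack with its narrow foot at the far end and its mouth towards the robot, and the three similar pots are all blue. Next I plan the moves to the stand.

```bash
cat > plan.py <<'E'
import numpy as np,math
def go(cur,tgt,vmax=.19,tmax=33):
    """cur,tgt=[x,y,z,yaw]; prints one row [shift],turn per call"""
    cur=np.array(cur,float);tgt=np.array(tgt,float)
    n=max(1,math.ceil(np.linalg.norm(tgt[:3]-cur[:3])/vmax),math.ceil(abs(tgt[3]-cur[3])/tmax))
    for k in range(n):
        d=(tgt-cur)/(n-k);c,s=np.cos(np.radians(cur[3])),np.sin(np.radians(cur[3]))
        r=[round(v,4) for v in((c*d[0]+s*d[1])/.8,(s*d[0]-c*d[1])/.8,-d[2]/.8,-d[3]/90)]
        print([r[:3],r[3]])
        cur=cur+[.8*(c*r[0]+s*r[1]),.8*(s*r[0]-c*r[1]),-.8*r[2],-90*r[3]]
    print("->",np.round(cur,4));return cur
def now():
    from plant import ctrl
    o=ctrl.get_obs();print(o["clock"],np.round(o["tool_pos"],4),np.round(o["orientation"],2),np.round(o["force"],1),o["opening"],o["gripper_force"])
    return [*o["tool_pos"],o["orientation"][2]]
def tray(x,y,q=(.538,.181,-.2175)):
    c,s=np.cos(q[2]),np.sin(q[2]);return [q[0]+c*x-s*y,q[1]+s*x+c*y]
E
python3 - <<'E'
from plan import *
c=now();c=go(c,[.5465,-.1395,.16,-88.5]);go(c,[.5465,-.1395,.070,-88.5])
E
```

```text
1.2 [ 0.2683 -0.6194  0.2922] [ 180.      0.   -156.58] [-0.5 -0.7 -0.4] 0.08772200548465633 0.0
[[np.float64(-0.1394), np.float64(0.103), np.float64(0.0413)], np.float64(-0.1891)]
[[np.float64(-0.1634), np.float64(0.0578), np.float64(0.0413)], np.float64(-0.1891)]
[[np.float64(-0.1732), np.float64(0.0074), np.float64(0.0413)], np.float64(-0.1891)]
[[np.float64(-0.1678), np.float64(-0.0437), np.float64(0.0413)], np.float64(-0.1892)]
-> [  0.5465  -0.1395   0.16   -88.4961]
[[np.float64(0.0), np.float64(0.0), np.float64(0.1125)], np.float64(0.0)]
-> [ 5.46500e-01 -1.39500e-01  7.00000e-02 -8.84961e+01]
```

>>> send_rows([
  [[-0.1394, 0.103, 0.0413], -0.189],
  [[-0.1394, 0.103, 0.0413], -0.189],
  [[-0.1394, 0.103, 0.0413], -0.189],
  [[-0.1394, 0.103, 0.0413], -0.189],
  [[-0.1394, 0.103, 0.0413], -0.189],
])

```text
clock: 1.62
tool_pos: [0.3392, -0.4963, 0.2585]
orientation: [179.9, 0.0, -139.4]
force: [0.1, -0.3, -0.0]
opening: 0.0874
gripper_force: 0.0
```

>>> send_rows([
  [[-0.1634, 0.0578, 0.0413], -0.189],
  [[-0.1634, 0.0578, 0.0413], -0.189],
  [[-0.1634, 0.0578, 0.0413], -0.189],
  [[-0.1634, 0.0578, 0.0413], -0.189],
  [[-0.1634, 0.0578, 0.0413], -0.189],
])

```text
clock: 2.03
tool_pos: [0.4086, -0.3769, 0.2255]
orientation: [180.0, 0.0, -122.4]
force: [-0.1, -0.9, 0.6]
opening: 0.0875
gripper_force: 0.0
```

>>> send_rows([
  [[-0.1732, 0.0074, 0.0413], -0.189],
  [[-0.1732, 0.0074, 0.0413], -0.189],
  [[-0.1732, 0.0074, 0.0413], -0.189],
  [[-0.1732, 0.0074, 0.0413], -0.189],
  [[-0.1732, 0.0074, 0.0413], -0.189],
])

```text
clock: 2.45
tool_pos: [0.4784, -0.2575, 0.1924]
orientation: [180.0, 0.0, -105.4]
force: [0.0, 0.1, 0.8]
opening: 0.0876
gripper_force: 0.0
```

>>> send_rows([
  [[-0.1678, -0.0437, 0.0413], -0.189],
  [[-0.1678, -0.0437, 0.0413], -0.189],
  [[-0.1678, -0.0437, 0.0413], -0.189],
  [[-0.1678, -0.0437, 0.0413], -0.189],
  [[-0.1678, -0.0437, 0.0413], -0.189],
])

```text
clock: 2.87
tool_pos: [0.5484, -0.1377, 0.1593]
orientation: [180.0, -0.0, -88.4]
force: [-0.1, -0.3, 0.0]
opening: 0.0878
gripper_force: 0.0
```

>>> send_rows([
  [[0.002, 0.0024, 0.05], 0],
  [[0.002, 0.0024, 0.09], 0],
  [[0.002, 0.0024, 0.111], 0],
  [[0.002, 0.0024, 0.111], 0],
  [[0.002, 0.0024, 0.111], 0],
])

```text
clock: 3.28
tool_pos: [0.5446, -0.1423, 0.0711]
orientation: [179.9, -0.0, -88.6]
force: [0.3, 1.9, 0.9]
opening: 0.0878
gripper_force: 0.0
```

>>> send_rows([
  [[0, 0, 0], 0],
  [[0, 0, 0], 0],
  [[0, 0, 0], 0],
  [[0, 0, 0], 0],
  [[0, 0, 0], 0],
], gripper=0.5)

```text
clock: 3.7
tool_pos: [0.5456, -0.1412, 0.0724]
orientation: [-179.9, -0.0, -88.5]
force: [-0.1, -0.6, 4.1]
opening: 0.062
gripper_force: 30.0
```

>>> send_rows([
  [[0, 0, 0], 0],
  [[0, 0, 0], 0],
  [[0, 0, 0], 0],
  [[0, 0, 0], 0],
  [[0, 0, 0], 0],
])

```text
clock: 4.12
tool_pos: [0.5457, -0.1412, 0.0723]
orientation: [-179.9, -0.0, -88.5]
force: [-0.3, -0.5, 6.5]
opening: 0.0615
gripper_force: 30.0
```

```bash
python3 - <<'E'
from plan import *
c=now();c=go(c,[c[0],c[1],.16,c[3]])
# centre of stand so that 4mm gaps: far gap 25mm, left gap 5
x,y=tray(.12-.031-.028,.13-.055-.006);print(x,y)
c=go(c,[x,y,.16,-102.5]);go(c,[x,y,.080,-102.5])
E
```

```text
4.1167 [ 0.5457 -0.1412  0.0723] [-1.7987e+02 -1.0000e-02 -8.8510e+01] [-0.3 -0.5  6.5] 0.06149113379755731 29.994696085341275
[[np.float64(0.0), np.float64(-0.0), np.float64(-0.1096)], np.float64(-0.0)]
-> [  0.5457  -0.1412   0.16   -88.5073]
0.6124522931638547 0.235211216944867
[[np.float64(-0.156), np.float64(-0.0319), np.float64(0.0)], np.float64(0.0518)]
[[np.float64(-0.1581), np.float64(-0.0191), np.float64(0.0)], np.float64(0.0518)]
[[np.float64(-0.1592), np.float64(-0.0062), np.float64(0.0)], np.float64(0.0519)]
-> [   0.6124    0.2352    0.16   -102.5023]
[[np.float64(-0.0), np.float64(-0.0), np.float64(0.1)], np.float64(-0.0)]
-> [ 6.124000e-01  2.352000e-01  8.000000e-02 -1.025023e+02]
```

>>> send_rows([
  [[0, 0, -0.04], 0],
  [[0, 0, -0.08], 0],
  [[0, 0, -0.1096], 0],
  [[0, 0, -0.1096], 0],
  [[0, 0, -0.1096], 0],
])

```text
clock: 4.53
tool_pos: [0.5451, -0.141, 0.1602]
orientation: [-179.8, 0.0, -88.5]
force: [-0.8, 0.4, -2.8]
opening: 0.0616
gripper_force: 30.0
```

>>> send_rows([
  [[-0.04, -0.01, 0], 0.0518],
  [[-0.08, -0.02, 0], 0.0518],
  [[-0.12, -0.03, 0], 0.0518],
  [[-0.156, -0.0319, 0], 0.0518],
  [[-0.156, -0.0319, 0], 0.0518],
])

```text
clock: 4.95
tool_pos: [0.5668, -0.012, 0.1573]
orientation: [179.9, 0.0, -93.0]
force: [-0.7, -1.1, -0.9]
opening: 0.0613
gripper_force: 30.0
```

>>> send_rows([
  [[-0.04, -0.005, 0], 0.0518],
  [[-0.08, -0.01, 0], 0.0518],
  [[-0.12, -0.015, 0], 0.0518],
  [[-0.158, -0.019, 0], 0.0518],
  [[-0.158, -0.019, 0], 0.0518],
])

```text
clock: 5.37
tool_pos: [0.5897, 0.1137, 0.1573]
orientation: [179.9, -0.0, -97.7]
force: [0.6, -0.6, -2.0]
opening: 0.0618
gripper_force: 30.0
```

>>> send_rows([
  [[-0.04, -0.002, 0], 0.0518],
  [[-0.08, -0.004, 0], 0.0518],
  [[-0.12, -0.006, 0], 0.0518],
  [[-0.159, -0.006, 0], 0.0518],
  [[-0.159, -0.006, 0], 0.0518],
])

```text
clock: 5.78
tool_pos: [0.6117, 0.2393, 0.1569]
orientation: [180.0, -0.0, -102.3]
force: [0.6, -0.3, -1.4]
opening: 0.0619
gripper_force: 30.0
```

```bash
python3 - <<'E'
from plan import *
from h import *
c=now();x,y=tray(.12-.031-.028,.13-.055-.006);go(c,[x,y,.082,-102.5])
p=ctrl.snapshot("top");s=ctrl.snapshot("scene")
for n,im in(("top",p),("scene",s)):
    q=proj(im,[[*tray(.12,.13),.005]])[0];print(n,q)
    im=im["color"][:,:,::-1].copy();cv2.circle(im,tuple(np.int32(np.round(q))),2,(0,0,255),1)
    u=int(q[0]);v=int(q[1]);a=im[max(0,v-60):v+90,max(0,u-60):u+140];cv2.imwrite(f"pics/c_{n}.png",cv2.resize(a,None,fx=2.0,fy=2.0,interpolation=cv2.INTER_CUBIC))
a=cv2.imread("pics/c_top.png");b=cv2.imread("pics/c_scene.png");h=min(len(a),len(b));cv2.imwrite("pics/c1.png",np.hstack([a[:h],b[:h]]))
E
```

```text
5.7833 [0.6117 0.2393 0.1569] [ 1.7996e+02 -3.0000e-02 -1.0235e+02] [ 0.6 -0.3 -1.4] 0.061875395926644636 29.99988356139511
[[np.float64(0.0048), np.float64(-0.002), np.float64(0.0936)], np.float64(0.0017)]
-> [ 6.124000e-01  2.352000e-01  8.200000e-02 -1.024985e+02]
top [136.78147703 160.13681248]
scene [369.14369265 313.32057419]
```

View pics/c1.png

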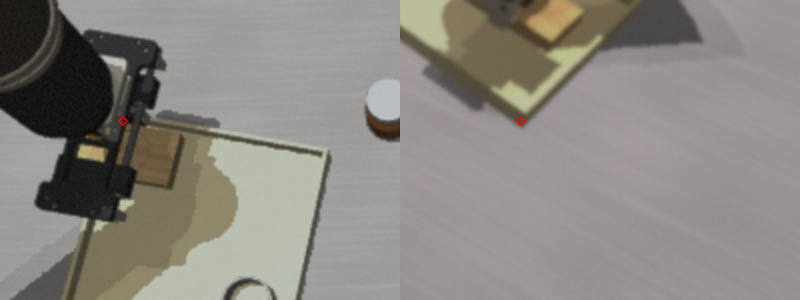

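>>> send_rows([
  [[0.0048, -0.002, 0.03], 0.0017],
  [[0.0048, -0.002, 0.06], 0.0017],
  [[0.0048, -0.002, 0.085], 0.0017],
  [[0.0048, -0.002, 0.0936], 0.0017],
  [[0.0048, -0.002, 0.0936], 0.0017],
])

```text
clock: 6.3
tool_pos: [0.6106, 0.2288, 0.0813]
orientation: [179.8, -0.2, -102.8]
force: [-0.9, -0.7, -2.2]
opening: 0.0619
gripper_force: 30.0
```

>>> send_rows([
  [[0, 0, 0.001], 0],
  [[0, 0, 0.002], 0],
  [[0, 0, 0.003], 0],
  [[0, 0, 0.004], 0],
  [[0, 0, 0.004], 0],
])

```text
clock: 6.72
tool_pos: [0.6124, 0.231, 0.0816]
orientation: [-180.0, 0.1, -102.7]
force: [-0.6, 0.1, -2.4]
opening: 0.0616
gripper_force: 30.0
```

>>> send_rows([
  [[0, 0, 0.001], 0],
  [[0, 0, 0.002], 0],
  [[0, 0, 0.003], 0],
  [[0, 0, 0.004], 0],
  [[0, 0, 0.004], 0],
])

```text
clock: 7.13
tool_pos: [0.6122, 0.2309, 0.0775]
orientation: [180.0, -0.0, -102.7]
force: [-0.5, 0.0, -0.8]
opening: 0.0618
gripper_force: 30.0
```

>>> send_rows([
  [[0, 0, 0.0005], 0],
  [[0, 0, 0.0005], 0],
  [[0, 0, 0.0005], 0],
  [[0, 0, 0], 0],
  [[0, 0, -0.005], 0],
], gripper=0.77)

```text
clock: 7.55
tool_pos: [0.6119, 0.2307, 0.0812]
orientation: [180.0, -0.0, -102.7]
force: [-1.1, 0.1, -0.2]
opening: 0.0675
gripper_force: 0.0
```

>>> send_rows([
  [[0, 0, -0.03], 0],
  [[0, 0, -0.06], 0],
  [[0, 0, -0.08], 0],
  [[0, 0, -0.08], 0],
  [[0, 0, -0.08], 0],
])

```text
clock: 7.97
tool_pos: [0.6127, 0.2312, 0.1472]
orientation: [-179.9, 0.1, -102.7]
force: [-0.4, -0.6, -0.8]
opening: 0.0675
gripper_force: 0.0
```

```bash
python3 - <<'E'
from plan import *
c=now()
# push point: stand near face at tray x = gx-.031; closed fingers half-extent 21 along tool y
q=(.538,.181,-.2175);d=np.array(c[:2])-q[:2];cs,sn=np.cos(q[2]),np.sin(q[2])
l=np.array([cs*d[0]+sn*d[1],-sn*d[0]+cs*d[1]]);print("stand in tray",l,"home",[.089,.075])
a=tray(l[0]-.031-.021-.012,l[1]);c=go(c,[*a,.145,-102.5]);c=go(c,[*a,.080,-102.5])
E
```

```text
7.9667 [0.6127 0.2312 0.1472] [-1.7989e+02  1.3000e-01 -1.0268e+02] [-0.4 -0.6 -0.8] 0.06752893625780518 0.0
stand in tray [0.06210149 0.06516914] home [0.089, 0.075]
[[np.float64(0.0003), np.float64(0.08), np.float64(0.0028)], np.float64(-0.002)]
-> [   0.5502    0.245     0.145  -102.4965]
[[np.float64(-0.0), np.float64(-0.0), np.float64(0.0812)], np.float64(0.0)]
-> [ 5.502000e-01  2.450000e-01  8.000000e-02 -1.024965e+02]
```

>>> send_rows([
  [[0, 0.04, 0], 0],
  [[0, 0.08, 0.002], 0],
  [[0, 0.08, 0.002], 0],
  [[0, 0.08, 0.002], 0],
  [[0, 0.08, 0.002], 0],
], gripper=0)

```text
clock: 8.38
tool_pos: [0.5497, 0.245, 0.1437]
orientation: [180.0, -0.0, -102.6]
force: [0.4, 0.5, -0.0]
opening: 0.0396
gripper_force: 0.0
```

>>> send_rows([
  [[0, 0, 0.03], 0],
  [[0, 0, 0.06], 0],
  [[0, 0, 0.081], 0],
  [[0, 0, 0.081], 0],
  [[0, 0, 0.081], 0],
])

```text
clock: 8.8
tool_pos: [0.55, 0.2443, 0.0782]
orientation: [179.9, -0.1, -102.7]
force: [0.1, 0.6, 0.4]
opening: 0.0065
gripper_force: 0.0
```

>>> send_rows([
  [[0, -0.005, 0], 0],
  [[0, -0.01, 0], 0],
  [[0, -0.015, 0], 0],
  [[0, -0.02, 0], 0],
  [[0, -0.025, 0], 0],
])

```text
clock: 9.22
tool_pos: [0.5698, 0.2405, 0.0799]
orientation: [-180.0, 0.0, -102.7]
force: [-2.0, 0.1, 2.6]
opening: 0.0003
gripper_force: 1.2
```

>>> send_rows([
  [[0, -0.0035, 0], 0],
  [[0, -0.007, 0], 0],
  [[0, -0.0105, 0], 0],
  [[0, -0.014, 0], 0],
  [[0, -0.0165, 0], 0],
])

```text
clock: 9.63
tool_pos: [0.5823, 0.2375, 0.0792]
orientation: [180.0, -0.0, -102.7]
force: [-1.9, 0.1, 1.6]
opening: 0.0003
gripper_force: 1.2
```

>>> send_rows([
  [[0, -0.001, 0], 0],
  [[0, -0.002, 0], 0],
  [[0, -0.003, 0], 0],
  [[0, -0.004, 0], 0],
  [[0, -0.005, 0], 0],
])

```text
clock: 10.05
tool_pos: [0.586, 0.2367, 0.0791]
orientation: [180.0, -0.0, -102.7]
force: [-2.6, 0.2, 0.1]
opening: 0.0
gripper_force: 0.9
```

>>> send_rows([
  [[0, -0.0005, 0], 0],
  [[0, -0.001, 0], 0],
  [[0, -0.0015, 0], 0],
  [[0, -0.002, 0], 0],
  [[0, -0.002, 0], 0],
])

```text
clock: 10.47
tool_pos: [0.5877, 0.2363, 0.0792]
orientation: [-180.0, -0.0, -102.7]
force: [-2.1, 0.1, -0.3]
opening: 0.0001
gripper_force: 0.6
```

>>> send_rows([
  [[0, -0.0005, 0], 0],
  [[0, -0.001, 0], 0],
  [[0, -0.0015, 0], 0],
  [[0, -0.002, 0], 0],
  [[0, -0.0025, 0], 0],
])

```text
clock: 10.88
tool_pos: [0.5896, 0.2359, 0.0792]
orientation: [-180.0, 0.0, -102.7]
force: [-1.7, -0.0, -0.4]
opening: 0.0007
gripper_force: 0.6
```

```bash
python3 - <<'E'
from plan import *
from h import *
now();p=ctrl.snapshot("top");s=ctrl.snapshot("scene")
a=p["color"][130:290,90:260,::-1];b=s["color"][190:320,270:440,::-1]
f=lambda a:cv2.resize(a,(400,int(len(a)*400/a.shape[1])),interpolation=cv2.INTER_CUBIC)
a,b=f(a),f(b);h=min(len(a),len(b));cv2.imwrite("pics/c2.png",np.hstack([a[:h],b[:h]]))
E
```

```text
10.8833 [0.5896 0.2359 0.0792] [-180.      0.   -102.68] [-1.7 -0.  -0.4] 0.0006617476395786332 0.6392669101478532
```

View pics/c2.png

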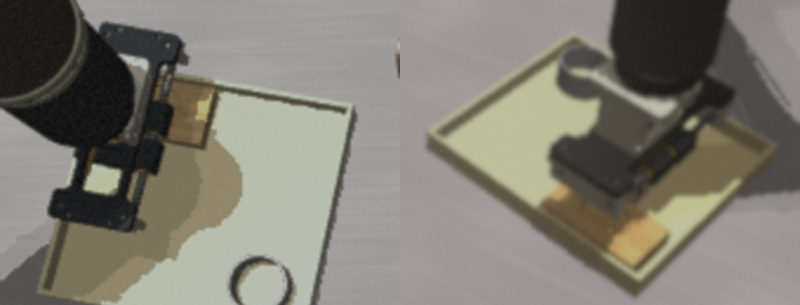

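The stand is parallel to the far wall and close to it (right panel around (600,220)), with about 10 mm still open to the left wall. I continue the gentle push.

>>> send_rows([
  [[0, -0.0005, 0], 0],
  [[0, -0.001, 0], 0],
  [[0, -0.0015, 0], 0],
  [[0, -0.002, 0], 0],
  [[0, -0.0025, 0], 0],
])

```text
clock: 11.4
tool_pos: [0.5915, 0.2355, 0.0792]
orientation: [180.0, -0.0, -102.7]
force: [-1.4, 0.9, -0.5]
opening: 0.0007
gripper_force: 0.7
```

>>> send_rows([
  [[0, -0.0005, 0], 0],
  [[0, -0.001, 0], 0],
  [[0, -0.0015, 0], 0],
  [[0, -0.0015, 0], 0],
  [[0, -0.0015, 0], 0],
])

```text
clock: 11.82
tool_pos: [0.5927, 0.2352, 0.0792]
orientation: [-180.0, -0.0, -102.7]
force: [-1.7, 0.8, 0.2]
opening: 0.0003
gripper_force: 0.4
```

>>> send_rows([
  [[0, -0.0005, 0], 0],
  [[0, -0.001, 0], 0],
  [[0, -0.0015, 0], 0],
  [[0, -0.002, 0], 0],
  [[0, -0.0025, 0], 0],
])

```text
clock: 12.23
tool_pos: [0.5941, 0.2349, 0.0792]
orientation: [179.9, -0.0, -102.7]
force: [-6.5, 3.2, 4.4]
opening: 0.0006
gripper_force: 3.6
```

>>> send_rows([
  [[0, -0.0005, 0], 0],
  [[0, -0.001, 0], 0],
  [[0, -0.0015, 0], 0],
  [[0, -0.0015, 0], 0],
  [[0, -0.0015, 0], 0],
])

```text
clock: 12.65
tool_pos: [0.5942, 0.2349, 0.0792]
orientation: [179.9, -0.0, -102.7]
force: [-10.3, 4.3, 5.9]
opening: 0.0004
gripper_force: 5.4
```

>>> send_rows([
  [[0, 0.008, 0], 0],
  [[0, 0.016, 0], 0],
  [[0, 0.016, -0.04], 0],
  [[0, 0.016, -0.06], 0],
  [[0, 0.016, -0.06], 0],
])

```text
clock: 13.07
tool_pos: [0.5851, 0.2386, 0.1313]
orientation: [-179.7, 0.3, -102.6]
force: [0.8, 1.4, 0.9]
opening: 0.0003
gripper_force: 0.0
```

```bash
python3 - <<'E'
from plan import *
c=now();a=tray(.088,-.015);c=go(c,[*a,.127,-102.5]);c=go(c,[*a,.080,-102.5])
E
```

```text
13.0667 [0.5851 0.2386 0.1313] [-179.71    0.25 -102.61] [0.8 1.4 0.9] 0.0003411229106527111 0.0
[[np.float64(0.1016), np.float64(-0.0683), np.float64(0.0054)], np.float64(-0.0012)]
-> [   0.6207    0.1473    0.127  -102.5034]
[[np.float64(-0.0), np.float64(-0.0), np.float64(0.0587)], np.float64(-0.0)]
-> [ 6.207000e-01  1.473000e-01  8.000000e-02 -1.025034e+02]
```

>>> send_rows([
  [[0.05, -0.03, 0], 0],
  [[0.1, -0.066, 0], 0],
  [[0.1016, -0.0683, 0.005], 0],
  [[0.1016, -0.0683, 0.005], 0],
  [[0.1016, -0.0683, 0.005], 0],
])

```text
clock: 13.48
tool_pos: [0.6188, 0.1448, 0.1226]
orientation: [180.0, -0.0, -102.8]
force: [0.1, -0.3, 0.0]
opening: 0.0002
gripper_force: 0.0
```

>>> send_rows([
  [[0, 0, 0.03], 0],
  [[0, 0, 0.057], 0],
  [[0, 0, 0.059], 0],
  [[0, 0, 0.059], 0],
  [[0, 0, 0.059], 0],
])

```text
clock: 13.9
tool_pos: [0.6191, 0.1468, 0.0767]
orientation: [-180.0, -0.0, -102.6]
force: [0.0, 0.3, 0.5]
opening: 0.0003
gripper_force: 0.0
```

>>> send_rows([
  [[-0.0045, 0, 0], 0],
  [[-0.009, 0, 0], 0],
  [[-0.0135, 0, 0], 0],
  [[-0.018, 0, 0], 0],
  [[-0.021, 0, 0], 0],
])

```text
clock: 14.32
tool_pos: [0.6228, 0.1632, 0.0765]
orientation: [-180.0, 0.0, -102.7]
force: [-0.6, -1.8, 1.4]
opening: 0.0006
gripper_force: 1.6
```

>>> send_rows([
  [[-0.001, 0, 0], 0],
  [[-0.002, 0, 0], 0],
  [[-0.003, 0, 0], 0],
  [[-0.004, 0, 0], 0],
  [[-0.005, 0, 0], 0],
])

```text
clock: 14.73
tool_pos: [0.6231, 0.166, 0.076]
orientation: [180.0, -0.0, -102.7]
force: [-0.2, -2.9, 2.4]
opening: 0.0006
gripper_force: 1.7
```

>>> send_rows([
  [[-0.001, 0, 0], 0],
  [[-0.002, 0, 0], 0],
  [[-0.003, 0, 0], 0],
  [[-0.004, 0, 0], 0],
  [[-0.005, 0, 0], 0],
])

```text
clock: 15.15
tool_pos: [0.6241, 0.1702, 0.076]
orientation: [180.0, -0.0, -102.7]
force: [-1.7, -3.6, 2.4]
opening: 0.0001
gripper_force: 1.8
```

>>> send_rows([
  [[-0.0005, 0, 0], 0],
  [[-0.001, 0, 0], 0],
  [[-0.0015, 0, 0], 0],
  [[-0.002, 0, 0], 0],
  [[-0.0025, 0, 0], 0],
])

```text
clock: 15.57
tool_pos: [0.6245, 0.1719, 0.076]
orientation: [180.0, -0.0, -102.7]
force: [-1.5, -5.7, 3.7]
opening: 0.0006
gripper_force: 3.1
```

>>> send_rows([
  [[-0.0005, 0, 0], 0],
  [[-0.001, 0, 0], 0],
  [[-0.0015, 0, 0], 0],
  [[-0.0015, 0, 0], 0],
  [[-0.0015, 0, 0], 0],
])

```text
clock: 15.98
tool_pos: [0.6246, 0.1721, 0.076]
orientation: [179.9, -0.1, -102.7]
force: [-1.1, -8.8, 5.1]
opening: 0.0005
gripper_force: 4.4
```

>>> send_rows([
  [[-0.0005, 0, 0], 0],
  [[-0.001, 0, 0], 0],
  [[-0.001, 0, 0], 0],
  [[-0.001, 0, 0], 0],
  [[-0.001, 0, 0], 0],
])

```text
clock: 16.4
tool_pos: [0.6246, 0.1721, 0.076]
orientation: [179.9, -0.2, -102.7]
force: [-0.6, -10.7, 4.4]
opening: 0.0004
gripper_force: 5.8
```

>>> send_rows([
  [[0.008, 0, 0], 0],
  [[0.015, 0, 0], 0],
  [[0.015, 0, -0.05], 0],
  [[0.015, 0, -0.1], 0],
  [[0.015, 0, -0.12], 0],
])

```text
clock: 16.82
tool_pos: [0.6247, 0.1636, 0.1772]
orientation: [-179.7, 0.3, -102.6]
force: [1.4, 0.2, 0.9]
opening: 0.0007
gripper_force: 0.0
```

```bash
python3 - <<'E'
from plan import *
from plant import ctrl
print(ctrl.get_obs()["joint_pos"]);c=now();go(c,[.46,-.18,.22,-184.6])
E
```

```text
[ 31.9789017   22.78850388 -11.91990913   0.0741335  -54.87359539
 -44.62810931]
16.8167 [0.6247 0.1636 0.1772] [-179.66    0.25 -102.61] [1.4 0.2 0.9] 0.0007371794621873237 0.0
[[np.float64(0.1547), np.float64(0.0357), np.float64(-0.0178)], np.float64(0.3037)]
[[np.float64(0.1538), np.float64(-0.0392), np.float64(-0.0178)], np.float64(0.3037)]
[[np.float64(0.1186), np.float64(-0.1055), np.float64(-0.0179)], np.float64(0.3036)]
-> [ 4.60000e-01 -1.80000e-01  2.20000e-01 -1.84596e+02]
```

>>> send_rows([
  [[0.05, 0.012, -0.0178], 0.075],
  [[0.1, 0.024, -0.0178], 0.15],
  [[0.1547, 0.0357, -0.0178], 0.225],
  [[0.1547, 0.0357, -0.0178], 0.3037],
  [[0.1547, 0.0357, -0.0178], 0.3037],
], gripper=1)

```text
clock: 17.23
tool_pos: [0.5666, 0.0463, 0.1869]
orientation: [-180.0, 0.1, -130.5]
force: [1.5, 1.0, -0.1]
opening: 0.0278
gripper_force: 0.0
```

>>> send_rows([
  [[0.05, -0.012, -0.0178], 0.075],
  [[0.1, -0.024, -0.0178], 0.15],
  [[0.1538, -0.0392, -0.0178], 0.225],
  [[0.1538, -0.0392, -0.0178], 0.3037],
  [[0.1538, -0.0392, -0.0178], 0.3037],
])

```text
clock: 17.65
tool_pos: [0.5122, -0.0674, 0.2008]
orientation: [180.0, 0.1, -157.6]
force: [0.9, -0.1, -0.2]
opening: 0.0614
gripper_force: 0.0
```

>>> send_rows([
  [[0.04, -0.035, -0.0178], 0.075],
  [[0.08, -0.07, -0.0178], 0.15],
  [[0.1186, -0.1055, -0.0178], 0.225],
  [[0.1186, -0.1055, -0.0178], 0.3037],
  [[0.1186, -0.1055, -0.0178], 0.3037],
])

```text
clock: 18.07
tool_pos: [0.4578, -0.1817, 0.2149]
orientation: [180.0, 0.1, 175.2]
force: [0.7, 0.8, 0.4]
opening: 0.0867
gripper_force: 0.0
```

```bash
python3 - <<'E'
from plan import *
from h import *
now();p=ctrl.snapshot("top");s=ctrl.snapshot("scene")
print("home should be",tray(.089,.075))
for n in("stand","pot","rack","tray"):
  for im in(p,s):
    for d in ctrl.cut_out(im,n)[:4]:
      uv=np.array(d["xy"])*[560,420];e=""
      if n=="stand" or n=="tray":
        q0=[*tray(.089,.075),-.2175] if n=="stand" else [.538,.181,-.2175]
        e=fit([(im,d["pixels"].astype(float))],place(MODELS[n],[0,0,0],.005) if n=="stand" else MODELS[n],q0)
      if n=="pot":e=fit([(im,d["pixels"].astype(float))],MODELS[n],[.502,-.343,-.08])
      print(n,round(d["conf"],2),uv.round(1),e)
a=p["color"][130:290,90:260,::-1];b=s["color"][190:320,270:440,::-1]
f=lambda a:cv2.resize(a,(400,int(len(a)*400/a.shape[1])),interpolation=cv2.INTER_CUBIC)
a,b=f(a),f(b);h=min(len(a),len(b));cv2.imwrite("pics/c3.png",np.hstack([a[:h],b[:h]]))
E
```

```text
18.0667 [ 0.4578 -0.1817  0.2149] [1.7998e+02 8.0000e-02 1.7521e+02] [0.7 0.8 0.4] 0.08671577604971907 0.0
home should be [np.float64(0.6410873476120228), np.float64(0.23502775918283106)]
stand 0.81 [135.6 170.7] (array([ 0.62926534,  0.25970398, -0.80106792]), np.float64(2.9589733567845746))
stand 0.82 [357.6 287.2] (array([ 0.62572133,  0.23280249, -0.21660535]), np.float64(0.3504936446940585))
pot 0.92 [458.5 268.5] (array([1.28873572, 0.17927219, 2.10811812]), np.float64(1.0))
pot 0.87 [445.9 200.2] (array([1.28873572, 0.17927219, 2.10811812]), np.float64(1.0))
pot 0.74 [403.9 222.5] (array([ 0.47475442, -0.3599161 ,  0.34137382]), np.float64(1.5549781077479539))
pot 0.71 [398.7 297.8] (array([1.28873572, 0.17927219, 2.10811812]), np.float64(1.0))
pot 0.89 [239.5 153.5] (array([ 0.36931763, -0.303114  ,  0.78098883]), np.float64(0.2646834733893557))
pot 0.56 [202.4 169.8] (array([ 0.50181343, -0.3444275 , -0.08265145]), np.float64(0.06287423114826521))
pot 0.56 [160.9 168.2] (array([-1.7637272 ,  0.57349079,  0.03891146]), np.float64(1.0))
rack 0.49 [403.4 248.5] 
rack 0.98 [203.4 184.5] 
tray 0.89 [131.8 229.3] (array([0.58429031, 0.24569464, 0.39108781]), np.float64(3.8766830065359477))
tray 0.83 [359.6 254.5] (array([ 0.53680075,  0.18120219, -0.21796385]), np.float64(0.24612561018844253))
tray 0.36 [357.5 287.5] (array([ 0.52531145,  0.15213689, -0.0320582 ]), np.float64(7.299187370299258))
```

View pics/c3.png

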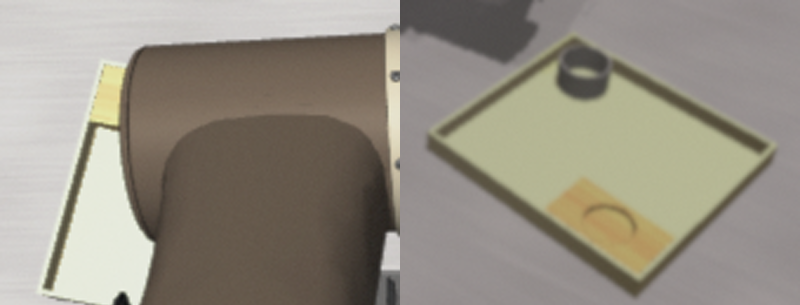

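The stand is home in the far left corner, against both walls (right panel, around (615,235)), and the cutter is untouched at (583,75). Next I grasp the pot near its mouth.

```bash
python3 - <<'E'
from plan import *
c=now();c[3]-=360;a=np.array([.502,-.343])-.033*np.array([np.cos(.087),-np.sin(.087)]);print(a)
c=go(c,[*a,.19,-185]);go(c,[*a,.105,-185])
E
```

```text
18.5667 [ 0.4576 -0.1803  0.2146] [180.    -0.   175.45] [ 0.3 -0.1 -0.1] 0.0876172163431417 0.0
[ 0.46912481 -0.34013262]
[[np.float64(-0.0302), np.float64(-0.198), np.float64(0.0308)], np.float64(0.0049)]
-> [   0.4691   -0.3401    0.19   -184.9955]
[[np.float64(-0.0), np.float64(-0.0), np.float64(0.1063)], np.float64(0.0)]
-> [ 4.691000e-01 -3.401000e-01  1.050000e-01 -1.849955e+02]
```

>>> send_rows([
  [[-0.01, -0.05, 0.01], 0.005],
  [[-0.02, -0.1, 0.02], 0.005],
  [[-0.03, -0.15, 0.03], 0.005],
  [[-0.03, -0.198, 0.03], 0.005],
  [[-0.03, -0.198, 0.03], 0.005],
])

```text
clock: 18.98
tool_pos: [0.4679, -0.3456, 0.1895]
orientation: [-180.0, -0.1, 174.7]
force: [0.5, 0.3, 1.1]
opening: 0.0877
gripper_force: 0.0
```

>>> send_rows([
  [[0, 0, 0], 0],
  [[0, 0, 0], 0],
  [[0, 0, 0], 0],
  [[0, 0, 0.02], 0],
  [[0, 0, 0.04], 0],
])

```text
clock: 19.4
tool_pos: [0.4694, -0.3397, 0.1599]
orientation: [-180.0, 0.2, 175.0]
force: [-0.6, 0.1, -1.2]
opening: 0.0877
gripper_force: 0.0
```

```bash
python3 - <<'E'
from plan import *
from h import *
c=now();go(c,[.4691,-.3401,.105,c[3]])
s=ctrl.snapshot("scene");cv2.imwrite("pics/c4.png",cv2.resize(s["color"][90:220,120:290,::-1],(680,520),interpolation=cv2.INTER_CUBIC))
E
```

```text
19.4 [ 0.4694 -0.3397  0.1599] [-179.96    0.19  175.  ] [-0.6  0.1 -1.2] 0.0876789469362549 0.0
[[np.float64(0.0003), np.float64(-0.0006), np.float64(0.0686)], np.float64(-0.0)]
-> [ 4.691000e-01 -3.401000e-01  1.050000e-01  1.750033e+02]
```

View pics/c4.png

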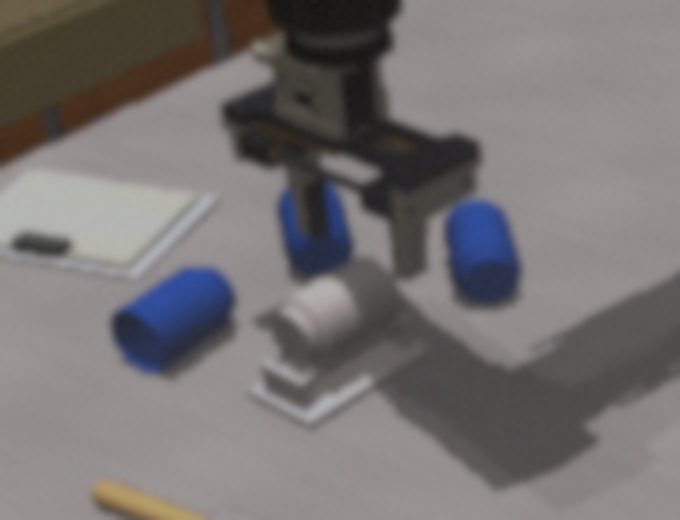

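The fingers straddle the pot's mouth end (pot at (340,300) in the crop). I lower and grip.

>>> send_rows([
  [[0, 0, 0.03], 0],
  [[0, 0, 0.055], 0],
  [[0, 0, 0.067], 0],
  [[0, 0, 0.067], 0],
  [[0, 0, 0.067], 0],
])

```text
clock: 19.87
tool_pos: [0.4687, -0.3402, 0.1056]
orientation: [-180.0, -0.0, 175.0]
force: [-0.5, -0.1, 1.0]
opening: 0.0875
gripper_force: 0.0
```

>>> send_rows([
  [[0, 0, 0], 0],
  [[0, 0, 0], 0],
  [[0, 0, 0], 0],
  [[0, 0, 0], 0],
  [[0, 0, 0], 0],
], gripper=0.655)

```text
clock: 20.28
tool_pos: [0.4685, -0.3408, 0.1057]
orientation: [-180.0, 0.0, 174.9]
force: [-0.5, -0.0, -0.8]
opening: 0.061
gripper_force: 0.0
```

>>> send_rows([
  [[0, 0, 0], 0],
  [[0, 0, 0], 0],
  [[0, 0, 0], 0],
  [[0, 0, 0], 0],
  [[0, 0, 0], 0],
])

```text
clock: 20.7
tool_pos: [0.4684, -0.3408, 0.1055]
orientation: [-180.0, 0.0, 174.9]
force: [-1.4, 1.5, 5.4]
opening: 0.0579
gripper_force: 30.0
```

>>> send_rows([
  [[0, 0, -0.03], 0],
  [[0, 0, -0.06], 0],
  [[0, 0, -0.1], 0],
  [[0, 0, -0.14], 0],
  [[0, 0, -0.14], 0],
])

```text
clock: 21.12
tool_pos: [0.4707, -0.342, 0.2232]
orientation: [-179.8, 0.5, 174.9]
force: [1.2, -0.0, -1.1]
opening: 0.0577
gripper_force: 30.0
```

```bash
python3 - <<'E'
from plan import *
from h import *
c=now()
s=ctrl.snapshot("scene");cv2.imwrite("pics/c5.png",cv2.resize(s["color"][70:200,120:290,::-1],(680,520),interpolation=cv2.INTER_CUBIC))
E
```

```text
21.1167 [ 0.4707 -0.342   0.2232] [-179.8     0.47  174.93] [ 1.2 -0.  -1.1] 0.05772884812654982 29.996492732316256
```

View pics/c5.png

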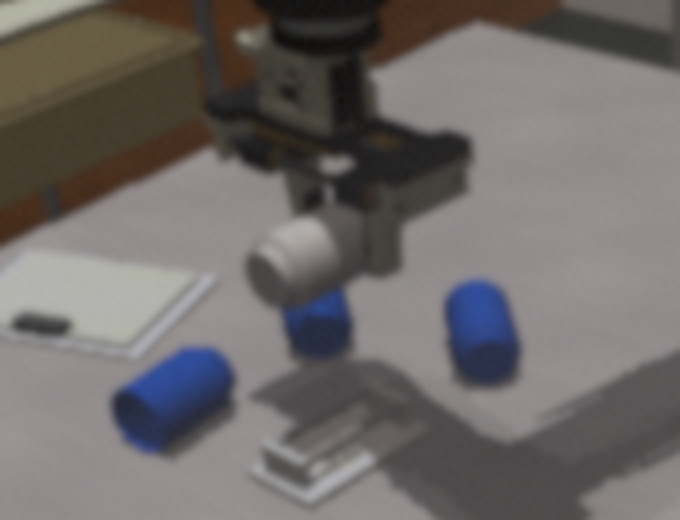

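The pot is held level in the grip (crop (300,260)). The moves cannot tilt the tool, so the pot has to pivot between the pads. I move it low over free table and ease the grip, so that its weight can swing the foot down.

>>> send_rows([
  [[0.01, 0.05, 0], 0],
  [[0.02, 0.1, 0], 0],
  [[0.02, 0.15, 0], 0],
  [[0.02, 0.2, 0], 0],
  [[0.02, 0.22, 0], 0],
])

```text
clock: 21.58
tool_pos: [0.4671, -0.1607, 0.2158]
orientation: [179.9, -0.1, 174.9]
force: [-0.4, 0.3, -1.7]
opening: 0.058
gripper_force: 30.0
```

>>> send_rows([
  [[0, 0.04, 0], 0],
  [[0, 0.075, 0.03], 0],
  [[0, 0.075, 0.06], 0],
  [[0, 0.075, 0.09], 0],
  [[0, 0.075, 0.105], 0],
])

```text
clock: 22.0
tool_pos: [0.4711, -0.1036, 0.1294]
orientation: [-180.0, -0.3, 174.9]
force: [-0.6, 0.4, -2.4]
opening: 0.0586
gripper_force: 30.0
```

>>> send_rows([
  [[0, 0, 0], 0],
  [[0, 0, 0], 0],
  [[0, 0, 0], 0],
  [[0, 0, 0], 0],
  [[0, 0, 0], 0],
], gripper=0.657)

```text
clock: 22.42
tool_pos: [0.4739, -0.1043, 0.1339]
orientation: [180.0, 0.1, 174.9]
force: [0.1, 0.1, -1.1]
opening: 0.0581
gripper_force: 29.6
```

>>> send_rows([
  [[0, 0, 0], 0],
  [[0, 0, 0], 0],
  [[0, 0, 0], 0],
  [[0, 0, 0], 0],
  [[0, 0, 0], 0],
], gripper=0.6585)

```text
clock: 22.83
tool_pos: [0.4735, -0.1042, 0.1332]
orientation: [180.0, 0.0, 174.9]
force: [-0.6, 0.1, -1.3]
opening: 0.0582
gripper_force: 26.3
```

>>> send_rows([
  [[0, 0, 0], 0],
  [[0, 0, 0], 0],
  [[0, 0, 0], 0],
  [[0, 0, 0], 0],
  [[0, 0, 0], 0],
], gripper=0.663)

```text
clock: 23.25
tool_pos: [0.4735, -0.1042, 0.1331]
orientation: [-180.0, -0.0, 174.9]
force: [0.8, -1.2, -2.0]
opening: 0.0582
gripper_force: 17.2
```

```bash
cat >> h.py <<'E'
def pitchpot(th,yaw,L):
    """pot hull relative to grip point; th=0 level foot along yaw, 90 upright"""
    P=np.vstack([ring(22,0),ring(22,-8),ring(29,-14),ring(29,-90)])/1e3+[L,0,0]
    a=np.radians(th);R=np.array([[np.cos(a),0,np.sin(a)],[0,1,0],[-np.sin(a),0,np.cos(a)]])
    return place(P@R.T,[0,0,np.radians(yaw)])
def tilt(tcp,yaw,L=.078):
    for n in("scene","top"):
        p=ctrl.snapshot(n)
        for d in ctrl.cut_out(p,"pot"):
            k=d["pixels"].astype(float);g=np.array(tcp)-[0,0,.047];uv=proj(p,[g])[0]
            if np.hypot(*(np.array(d["xy"])*[560,420]-uv))>40:continue
            r=[]
            for th in range(-20,121,5):
                m=hullmask(p,pitchpot(th,yaw,L)+g);r.append((np.maximum(k-m,0).sum()/k.sum()+.3*np.maximum(m-k,0).sum()/m.sum(),th))
            print(n,round(d["conf"],2),[(t,round(c,3)) for c,t in sorted(r)[:4]])
E
python3 - <<'E'
from h import *
from plan import now
c=now();tilt(c[:3],-5)
E
```

```text
23.25 [ 0.4735 -0.1042  0.1331] [-180.     -0.    174.87] [ 0.8 -1.2 -2. ] 0.05815914464876877 17.24028591066599
scene 0.84 [(5, np.float64(0.075)), (0, np.float64(0.096)), (10, np.float64(0.102)), (15, np.float64(0.14))]
```

>>> send_rows([
  [[0, 0, 0], 0],
  [[0, 0, 0], 0],
  [[0, 0, 0], 0],
  [[0, 0, 0], 0],
  [[0, 0, 0], 0],
], gripper=0.6665)

```text
clock: 23.87
tool_pos: [0.4735, -0.1042, 0.1331]
orientation: [-180.0, -0.0, 174.9]
force: [-0.6, 0.3, -2.5]
opening: 0.0587
gripper_force: 11.1
```

```bash
python3 - <<'E'
from h import *
from plan import now
c=now();tilt(c[:3],-5)
E
```

```text
23.8667 [ 0.4735 -0.1042  0.1331] [-180.     -0.    174.87] [-0.6  0.3 -2.5] 0.05870123620093076 11.085164621472359
scene 0.6 [(5, np.float64(0.063)), (0, np.float64(0.073)), (10, np.float64(0.077)), (15, np.float64(0.11))]
```

>>> send_rows([
  [[0, 0, 0], 0],
  [[0, 0, 0], 0],
  [[0, 0, 0], 0],
  [[0, 0, 0], 0],
  [[0, 0, 0], 0],
], gripper=0.6683)

```text
clock: 24.48
tool_pos: [0.4734, -0.1042, 0.1331]
orientation: [180.0, -0.0, 174.9]
force: [0.1, -0.3, -3.3]
opening: 0.0586
gripper_force: 9.2
```

```bash
python3 - <<'E'
from h import *
from plan import now
c=now();tilt(c[:3],-5)
E
```

```text
24.4833 [ 0.4734 -0.1042  0.1331] [ 1.8000e+02 -1.0000e-02  1.7487e+02] [ 0.1 -0.3 -3.3] 0.058589955219151425 9.242374333553016
scene 0.97 [(40, np.float64(0.053)), (35, np.float64(0.068)), (45, np.float64(0.081)), (30, np.float64(0.101))]
```

>>> send_rows([
  [[0, 0, 0], 0],
  [[0, 0, 0], 0],
  [[0, 0, 0], 0],
  [[0, 0, 0], 0],
  [[0, 0, 0], 0],
])

```text
clock: 25.1
tool_pos: [0.4735, -0.1042, 0.1331]
orientation: [180.0, -0.0, 174.9]
force: [-0.5, 0.1, -1.6]
opening: 0.0588
gripper_force: 9.2
```

```bash
python3 - <<'E'
from h import *
from plan import now
c=now();tilt(c[:3],-5)
E
```

```text
25.1 [ 0.4735 -0.1042  0.1331] [180.    -0.   174.88] [-0.5  0.1 -1.6] 0.05879079253026205 9.22369081992656
scene 0.91 [(40, np.float64(0.053)), (35, np.float64(0.057)), (45, np.float64(0.08)), (30, np.float64(0.087))]
```

>>> send_rows([
  [[0, 0, 0], 0],
  [[0, 0, 0], 0],
  [[0, 0, 0], 0],
  [[0, 0, 0], 0],
  [[0, 0, 0], 0],
], gripper=0.6695)

```text
clock: 25.72
tool_pos: [0.4735, -0.1042, 0.1331]
orientation: [-180.0, 0.0, 174.9]
force: [0.1, 0.1, -2.3]
opening: 0.0591
gripper_force: 7.4
```

```bash
python3 - <<'E'
from h import *
from plan import now
c=now();tilt(c[:3],-5)
E
```

```text
25.7167 [ 0.4735 -0.1042  0.1331] [-180.      0.    174.88] [ 0.1  0.1 -2.3] 0.05913206641658643 7.358866799622774
scene 0.68 [(40, np.float64(0.043)), (35, np.float64(0.05)), (45, np.float64(0.059)), (30, np.float64(0.078))]
```

>>> send_rows([
  [[0, 0, 0], 0],
  [[0, 0, 0], 0],
  [[0, 0, 0], 0],
  [[0, 0, 0], 0],
  [[0, 0, 0], 0],
], gripper=0.6705)

```text
clock: 26.33
tool_pos: [0.4735, -0.1042, 0.1331]
orientation: [180.0, -0.0, 174.9]
force: [0.2, 0.8, -2.6]
opening: 0.059
gripper_force: 6.2
```

```bash
python3 - <<'E'
from h import *
from plan import now
c=now();tilt(c[:3],-5)
E
```

```text
26.3333 [ 0.4735 -0.1042  0.1331] [180.    -0.   174.87] [ 0.2  0.8 -2.6] 0.059030475951687804 6.209524255245924
```

>>> send_rows([
  [[0, 0, 0], 0],
  [[0, 0, 0], 0],
  [[0, 0, 0], 0],
  [[0, 0, 0], 0],
  [[0, 0, 0], 0],
], gripper=0.672)

```text
clock: 26.95
tool_pos: [0.4734, -0.1042, 0.1331]
orientation: [-180.0, -0.0, 174.9]
force: [0.2, -0.4, -2.2]
opening: 0.0587
gripper_force: 4.6
```

```bash
python3 - <<'E'
from h import *
from plan import now
c=now();tilt(c[:3],-5);tilt(c[:3],-5)
E
```

```text
26.95 [ 0.4734 -0.1042  0.1331] [-180.     -0.    174.87] [ 0.2 -0.4 -2.2] 0.058733039529101305 4.571120445616543
scene 0.75 [(60, np.float64(0.045)), (55, np.float64(0.05)), (65, np.float64(0.064)), (50, np.float64(0.076))]
top 0.39 [(90, np.float64(0.28)), (95, np.float64(0.282)), (100, np.float64(0.283)), (105, np.float64(0.284))]
scene 0.69 [(55, np.float64(0.086)), (60, np.float64(0.089)), (50, np.float64(0.117)), (65, np.float64(0.123))]
top 0.48 [(80, np.float64(0.296)), (85, np.float64(0.296)), (75, np.float64(0.296)), (90, np.float64(0.297))]
```

>>> send_rows([
  [[0, 0, 0], 0],
  [[0, 0, 0], 0],
  [[0, 0, 0], 0],
  [[0, 0, 0], 0],
  [[0, 0, 0], 0],
], gripper=0.673)

```text
clock: 27.77
tool_pos: [0.4735, -0.1042, 0.1331]
orientation: [-180.0, 0.0, 174.9]
force: [1.0, -1.1, -2.9]
opening: 0.0592
gripper_force: 3.3
```

```bash
python3 - <<'E'
from h import *
from plan import now
c=now();tilt(c[:3],-5)
E
```

```text
27.7667 [ 0.4735 -0.1042  0.1331] [-180.      0.    174.88] [ 1.  -1.1 -2.9] 0.05921418827396453 3.2946982188150287
scene 0.98 [(60, np.float64(0.059)), (55, np.float64(0.059)), (65, np.float64(0.092)), (50, np.float64(0.099))]
top 0.53 [(90, np.float64(0.283)), (95, np.float64(0.285)), (100, np.float64(0.286)), (105, np.float64(0.287))]
```

>>> send_rows([
  [[0, 0, 0], 0],
  [[-0.005, 0, 0.003], 0],
  [[-0.01, 0, 0.006], 0],
  [[-0.015, 0, 0.008], 0],
  [[-0.02, 0, 0.008], 0],
], gripper=0.668)

```text
clock: 28.38
tool_pos: [0.4903, -0.1059, 0.1274]
orientation: [-180.0, 0.0, 174.9]
force: [-2.8, -0.4, 11.9]
opening: 0.0586
gripper_force: 11.7
```

>>> send_rows([
  [[-0.01, 0, 0], 0],
  [[-0.02, 0, 0.001], 0],
  [[-0.03, 0, 0.001], 0],
  [[-0.04, 0, 0.001], 0],
  [[-0.04, 0, 0.001], 0],
])

```text
clock: 28.8
tool_pos: [0.5228, -0.1086, 0.1258]
orientation: [-180.0, 0.0, 174.9]
force: [-0.0, -1.2, 4.9]
opening: 0.0586
gripper_force: 11.5
```

```bash
python3 - <<'E'
from h import *
from plan import now
c=now();tilt(c[:3],-5)
E
```

```text
28.8 [ 0.5228 -0.1086  0.1258] [-1.7998e+02  2.0000e-02  1.7489e+02] [-0.  -1.2  4.9] 0.05863244662891455 11.495541762560606
scene 0.69 [(90, np.float64(0.079)), (85, np.float64(0.079)), (80, np.float64(0.09)), (75, np.float64(0.109))]
```

The pot now stands near upright on the table. I release it to settle flat, turn the gripper 90° and regrip, which centres it along the other direction too.

>>> send_rows([
  [[0, 0, 0], 0],
  [[0, 0, 0], 0],
  [[0, 0, 0], 0],
  [[0, 0, 0], 0],
  [[0, 0, 0], 0],
], gripper=0.7)

```text
clock: 29.42
tool_pos: [0.521, -0.1085, 0.1258]
orientation: [180.0, -0.0, 174.9]
force: [-0.2, -0.3, -0.4]
opening: 0.0613
gripper_force: 0.0
```

>>> send_rows([
  [[0, 0, 0], 0],
  [[0, 0, 0], 0],
  [[0, 0, 0], 0],
  [[0, 0, 0], 0],
  [[0, 0, 0], 0],
], gripper=1)

```text
clock: 29.83
tool_pos: [0.5213, -0.1085, 0.1259]
orientation: [180.0, -0.0, 174.9]
force: [-0.4, 0.1, -0.5]
opening: 0.0862
gripper_force: 0.0
```

```bash
python3 - <<'E'
from h import *
from plan import now
c=now()
P=np.vstack([np.column_stack([r*np.cos(t),r*np.sin(t),0*t+z]) for r,z in((22,0),(22,8),(29,14),(29,90))])/1e3
for n in("scene","top"):
    p=ctrl.snapshot(n)
    for d in ctrl.cut_out(p,"pot"):
        uv=np.array(d["xy"])*[560,420]
        if np.hypot(*(uv-proj(p,[[c[0],c[1],.045]])[0]))<25:
            print(n,d["conf"],uv,fit([(p,d["pixels"].astype(float))],P,[c[0],c[1],0]))
p=ctrl.snapshot("scene")
u,v=proj(p,[[c[0],c[1],.05]])[0].astype(int);cv2.imwrite("pics/c6.png",cv2.resize(p["color"][v-60:v+60,u-80:u+80,::-1],(640,480),interpolation=cv2.INTER_CUBIC))
E
```

```text
29.8333 [ 0.5213 -0.1085  0.1259] [180.    -0.   174.87] [-0.4  0.1 -0.5] 0.08620824843246891 0.0
scene 0.9 [260.904 201.39 ] (array([ 0.52934866, -0.10967   ,  0.04264246]), np.float64(0.06408787010506208))
```

View pics/c6.png

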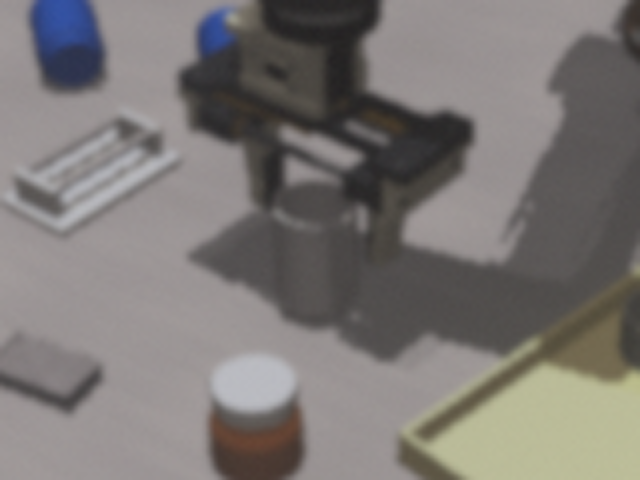

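The pot stands free and upright at (316,255) in the crop, about 8 mm ahead of the gripper's centre. I centre over it, turn, lower a little and regrip.

>>> send_rows([
  [[-0.01, 0, 0], 0],
  [[-0.01, 0, 0], -0.08],
  [[-0.01, 0, 0], -0.16],
  [[-0.01, 0, 0], -0.24],
  [[-0.01, 0, 0], -0.3],
])

```text
clock: 30.5
tool_pos: [0.5299, -0.1092, 0.1259]
orientation: [-180.0, 0.0, -157.7]
force: [-0.5, 0.8, -0.2]
opening: 0.0878
gripper_force: 0.0
```

>>> send_rows([
  [[0, 0, 0], -0.08],
  [[0, 0, 0], -0.16],
  [[0, 0, 0], -0.24],
  [[0, 0, 0], -0.3],
  [[0, 0, 0], -0.35],
])

```text
clock: 30.92
tool_pos: [0.5299, -0.1093, 0.1259]
orientation: [-180.0, 0.0, -126.3]
force: [0.7, -0.0, -0.8]
opening: 0.0875
gripper_force: 0.0
```

>>> send_rows([
  [[0, 0, 0.005], -0.08],
  [[0, 0, 0.01], -0.16],
  [[0, 0, 0.015], -0.24],
  [[0, 0, 0.02], -0.3],
  [[0, 0, 0.02], -0.35],
])

```text
clock: 31.33
tool_pos: [0.5295, -0.1093, 0.1092]
orientation: [179.9, -0.0, -94.8]
force: [0.3, 0.8, 0.5]
opening: 0.0874
gripper_force: 0.0
```

>>> send_rows([
  [[0, 0, 0], 0],
  [[0, 0, 0], 0],
  [[0, 0, 0], 0],
  [[0, 0, 0], 0],
  [[0, 0, 0], 0],
], gripper=0.6)

```text
clock: 31.75
tool_pos: [0.5294, -0.1092, 0.1101]
orientation: [-180.0, 0.0, -95.2]
force: [1.2, 0.4, 0.7]
opening: 0.0596
gripper_force: 1.1
```

>>> send_rows([
  [[0, 0, 0], 0],
  [[0, 0, 0], 0],
  [[0, 0, 0], 0],
  [[0, 0, 0], 0],
  [[0, 0, 0], 0],
])

```text
clock: 32.17
tool_pos: [0.5297, -0.1091, 0.1102]
orientation: [-179.9, 0.0, -95.1]
force: [3.0, -0.2, 0.5]
opening: 0.0563
gripper_force: 30.0
```

```bash
python3 - <<'E'
from h import *
from plan import *
c=now();c=go(c,[c[0],c[1],.20,c[3]]);a=tray(.089,.075);print(a);c=go(c,[*a,.20,c[3]])
P=np.vstack([np.column_stack([r*np.cos(t),r*np.sin(t),0*t+z]) for r,z in((22,0),(22,8),(29,14),(29,90))])/1e3
E
```

```text
32.1667 [ 0.5297 -0.1091  0.1102] [-1.7994e+02  1.0000e-02 -9.5120e+01] [ 3.  -0.2  0.5] 0.0563412802221748 29.97148438822478
[[np.float64(-0.0), np.float64(0.0), np.float64(-0.1122)], np.float64(-0.0)]
-> [  0.5297  -0.1091   0.2    -95.1198]
[np.float64(0.6410873476120228), np.float64(0.23502775918283106)]
[[np.float64(-0.2205), np.float64(-0.0501), np.float64(-0.0)], np.float64(-0.0)]
[[np.float64(-0.2204), np.float64(-0.0502), np.float64(-0.0)], np.float64(-0.0)]
-> [  0.6411   0.235    0.2    -95.1198]
```

>>> send_rows([
  [[0, 0, -0.02], 0],
  [[0, 0, -0.05], 0],
  [[0, 0, -0.08], 0],
  [[0, 0, -0.112], 0],
  [[0, 0, -0.112], 0],
])

```text
clock: 32.58
tool_pos: [0.5308, -0.1093, 0.2039]
orientation: [-179.7, 0.0, -95.1]
force: [1.0, -0.4, -1.5]
opening: 0.0568
gripper_force: 30.0
```

```bash
python3 - <<'E'
from h import *
from plan import *
c=now();p=ctrl.snapshot("scene");q0=[*tray(.089,.075),-.2175]
for d in ctrl.cut_out(p,"stand"):
    k=d["pixels"].astype(float);print("stand",d["conf"],fit([(p,k)],box(.062,.110,.024,.025),q0))
# recess ring: match dark circle edge of recess in the picture
g=cv2.Laplacian(cv2.GaussianBlur(cv2.cvtColor(p["color"],cv2.COLOR_RGB2GRAY),(0,0),1.0).astype(np.float32),cv2.CV_32F,ksize=3)
u=np.linspace(0,2*np.pi,120)
best=[]
for dx in np.arange(-.012,.0121,.001):
  for dy in np.arange(-.012,.0121,.001):
    xy=proj(p,np.column_stack([q0[0]+dx+.0255*np.cos(u),q0[1]+dy+.0255*np.sin(u),0*u+.025]))
    v=cv2.remap(g,xy[:,0].astype(np.float32).reshape(1,-1),xy[:,1].astype(np.float32).reshape(1,-1),cv2.INTER_LINEAR)
    best.append((float(v.mean()),round(q0[0]+dx,4),round(q0[1]+dy,4)))
print(sorted(best)[-4:],q0)
for d in ctrl.boxes_of(p,"stand_recess"):
    uv=np.array(d["xy"])*[560,420];print(uv,d["conf"],unproj(p,[uv],.025))
tilt(c[:3],c[3]+180,.063)
E
```

```text
32.5833 [ 0.5308 -0.1093  0.2039] [-1.7968e+02  2.0000e-02 -9.5090e+01] [ 1.  -0.4 -1.5] 0.056813305578684505 29.965153774246573
stand 0.85 (array([ 0.63910898,  0.23575452, -0.20415437]), np.float64(0.05581019453905213))
[(15.192399024963379, np.float64(0.6431), np.float64(0.235)), (15.232405662536621, np.float64(0.6431), np.float64(0.236)), (15.484488487243652, np.float64(0.6421), np.float64(0.236)), (15.587190628051758, np.float64(0.6421), np.float64(0.235))] [np.float64(0.6410873476120228), np.float64(0.23502775918283106), -0.2175]
[359.016 285.39 ] 0.85 [[0.64041254 0.23671668 0.025     ]]
scene 0.59 [(85, np.float64(0.129)), (80, np.float64(0.136)), (75, np.float64(0.155)), (90, np.float64(0.165))]
top 0.39 [(90, np.float64(0.253)), (95, np.float64(0.253)), (85, np.float64(0.254)), (100, np.float64(0.254))]
```

>>> send_rows([
  [[-0.04, -0.01, 0], 0],
  [[-0.09, -0.02, 0], 0],
  [[-0.14, -0.03, 0], 0],
  [[-0.19, -0.043, 0], 0],
  [[-0.22, -0.05, 0], 0],
])

```text
clock: 33.35
tool_pos: [0.5857, 0.0657, 0.1987]
orientation: [180.0, -0.0, -95.1]
force: [0.9, -0.2, -0.3]
opening: 0.0562
gripper_force: 30.0
```

>>> send_rows([
  [[-0.045, -0.01, 0], 0],
  [[-0.09, -0.02, 0], 0],
  [[-0.14, -0.03, 0], 0],
  [[-0.18, -0.041, 0], 0],
  [[-0.215, -0.049, 0], 0],
])

```text
clock: 33.77
tool_pos: [0.6394, 0.2326, 0.1981]
orientation: [179.9, -0.1, -95.1]
force: [1.7, -0.9, -2.8]
opening: 0.0569
gripper_force: 30.0
```

>>> send_rows([
  [[0, 0, 0], 0],
  [[0, 0, 0], 0],
  [[0, 0, 0], 0],
  [[0, 0, 0], 0],
  [[0, 0, 0], 0],
])

```text
clock: 34.18
tool_pos: [0.639, 0.2293, 0.1994]
orientation: [180.0, -0.0, -95.2]
force: [0.7, -0.0, -2.1]
opening: 0.0568
gripper_force: 30.0
```

```bash
python3 - <<'E'
from h import *
from plan import *
c=now();go(c,[.6408,.2355,.150,c[3]])
p=ctrl.snapshot("scene");g=np.array(c[:3])-[0,0,.110]
P=np.vstack([np.column_stack([r*np.cos(t),r*np.sin(t),0*t+z]) for r,z in((22,0),(22,8),(29,14),(29,90))])/1e3
for d in ctrl.cut_out(p,"pot"):
    uv=np.array(d["xy"])*[560,420]
    if np.hypot(*(uv-proj(p,[g+[0,0,.045]])[0]))<25:print(d["conf"],fit([(p,d["pixels"].astype(float))],P,[c[0],c[1],0],g[2]))
E
```

```text
34.1833 [0.639  0.2293 0.1994] [ 1.7998e+02 -2.0000e-02 -9.5180e+01] [ 0.7 -0.  -2.1] 0.05675282229445561 29.964543571695685
[[np.float64(-0.008), np.float64(-0.0015), np.float64(0.0618)], np.float64(-0.0)]
-> [  0.6408   0.2355   0.15   -95.1847]
0.78 (array([0.63873925, 0.23053553, 0.03400048]), np.float64(1.8833197795247132))
```

```bash
python3 - <<'E'
from h import *
from plan import *
c=now();g=np.array(c[:3])-[0,0,.110]
P=np.vstack([np.column_stack([r*np.cos(t),r*np.sin(t),0*t+z]) for r,z in((22,0),(22,8),(29,14),(29,90))])/1e3
p=ctrl.snapshot("scene");q=proj(p,P+g);print("pred",q.min(0),q.max(0))
for d in ctrl.cut_out(p,"pot"):
    k=d["pixels"];y,x=np.nonzero(k);print(d["conf"],k.sum(),x.min(),y.min(),x.max(),y.max())
    if abs(x.mean()-q[:,0].mean())<20:
        for yy in range(y.min(),y.max()+1,4):print(yy,x[y==yy].min(),x[y==yy].max(),end=" | ")
m=hullmask(p,P+g)>.5;y,x=np.nonzero(m);print()
for yy in range(y.min(),y.max()+1,4):print(yy,x[y==yy].min(),x[y==yy].max(),end=" | ")
u,v=q.mean(0).astype(int);im=p["color"][:,:,::-1].copy();cv2.polylines(im,[np.int32(cv2.convexHull(np.float32(q)))],True,(0,0,255),1)
r=proj(p,np.column_stack([.6408+.0245*np.cos(t),.2355+.0245*np.sin(t),0*t+.025]));cv2.polylines(im,[np.int32(r)],True,(255,0,0),1)
cv2.imwrite("pics/c7.png",cv2.resize(im[v-70:v+80,u-90:u+90],(720,600),interpolation=cv2.INTER_CUBIC))
E
```

```text
34.2833 [0.6392 0.2294 0.1998] [-1.7999e+02  1.0000e-02 -9.5180e+01] [ 0.4  0.3 -1.3] 0.05647460744356427 29.96456294786185
pred [347.39987391 222.98451544] [380.7764242  271.10164624]
0.9 382 349 226 378 270
226 374 375 | Traceback (most recent call last):
  File "<stdin>", line 9, in <module>
    return umr_minimum(a, axis, None, out, keepdims, initial, where)
ValueError: zero-size array to reduction operation minimum which has no identity
```

```bash
python3 - <<'E'
from h import *
from plan import *
c=now();g=np.array(c[:3])-[0,0,.110]
P=np.vstack([np.column_stack([r*np.cos(t),r*np.sin(t),0*t+z]) for r,z in((22,0),(22,8),(29,14),(29,90))])/1e3
p=ctrl.snapshot("scene");q=proj(p,P+g)
u,v=q.mean(0).astype(int);im=cv2.resize(p["color"][v-70:v+80,u-90:u+90,::-1],(720,600),interpolation=cv2.INTER_CUBIC)
T=lambda q:np.int32((q-[u-90,v-70]+.5)*4-.5)
cv2.polylines(im,[T(cv2.convexHull(np.float32(q))[:,0])],True,(0,0,255),1)
cv2.polylines(im,[T(proj(p,np.column_stack([.6408+.0245*np.cos(t),.2355+.0245*np.sin(t),0*t+.025])))],True,(255,0,0),1)
cv2.imwrite("pics/c7.png",im)
E
```

```text
34.3833 [0.6392 0.2297 0.1998] [-1.7998e+02  1.0000e-02 -9.5170e+01] [-0.2  0.7 -2.5] 0.056330723679096376 29.96462121605873
```

View pics/c7.png

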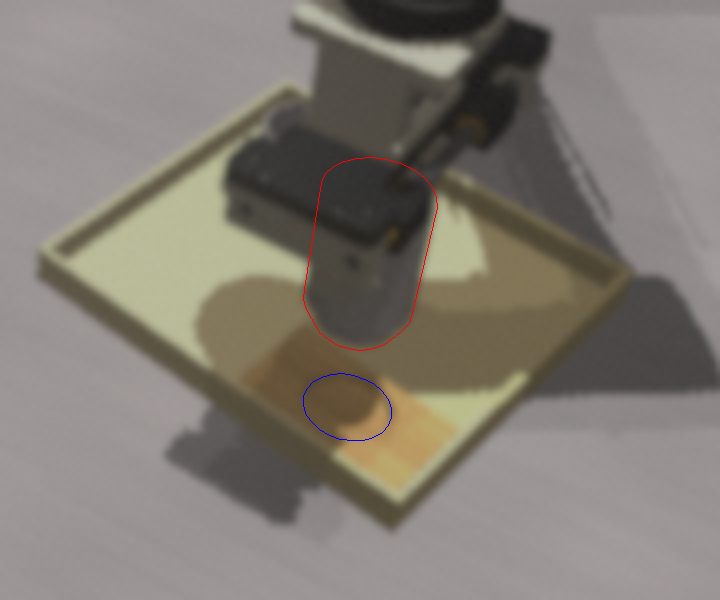

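The red prediction matches the held upright pot, with its bottom around (360,335), and the blue ring marks the recess at (347,407). The stand still sits in the corner. I move over the recess and lower carefully.

>>> send_rows([
  [[-0.0076, -0.0014, 0.01], 0],
  [[-0.0076, -0.0014, 0.025], 0],
  [[-0.0076, -0.0014, 0.04], 0],
  [[-0.0076, -0.0014, 0.055], 0],
  [[-0.0076, -0.0014, 0.0625], 0],
])

```text
clock: 34.85
tool_pos: [0.6397, 0.2357, 0.1462]
orientation: [179.8, -0.1, -95.1]
force: [-0.7, 0.3, -3.4]
opening: 0.0564
gripper_force: 30.0
```

>>> send_rows([
  [[0, 0, 0.004], 0],
  [[0, 0, 0.008], 0],
  [[0, 0, 0.011], 0],
  [[0, 0, 0.011], 0],
  [[0, 0, 0.011], 0],
])

```text
clock: 35.27
tool_pos: [0.6411, 0.2364, 0.1411]
orientation: [-180.0, 0.0, -95.1]
force: [0.3, -1.0, -1.9]
opening: 0.0565
gripper_force: 30.0
```

```bash
python3 - <<'E'
from plan import *
c=now();go(c,[.6408,.2355,.130,c[3]])
E
```

```text
35.2667 [0.6411 0.2364 0.1411] [-1.7997e+02  2.0000e-02 -9.5120e+01] [ 0.3 -1.  -1.9] 0.056502854241567084 29.964665821753442
[[np.float64(0.0011), np.float64(0.0002), np.float64(0.0139)], np.float64(-0.0)]
-> [  0.6408   0.2355   0.13   -95.1244]
```

Lower in small steps.

>>> send_rows([
  [[0.001, 0, 0.0015], 0],
  [[0.001, 0, 0.003], 0],
  [[0.001, 0, 0.0045], 0],
  [[0.001, 0, 0.006], 0],
  [[0.001, 0, 0.006], 0],
])

```text
clock: 35.68
tool_pos: [0.6407, 0.2354, 0.1357]
orientation: [180.0, -0.0, -95.1]
force: [0.0, 0.3, -2.5]
opening: 0.0565
gripper_force: 30.0
```

>>> send_rows([
  [[0, 0, 0.0008], 0],
  [[0, 0, 0.0016], 0],
  [[0, 0, 0.0024], 0],
  [[0, 0, 0.003], 0],
  [[0, 0, 0.003], 0],
])

```text
clock: 36.1
tool_pos: [0.6408, 0.2354, 0.1334]
orientation: [180.0, -0.0, -95.1]
force: [0.0, 0.2, -1.6]
opening: 0.057
gripper_force: 30.0
```

>>> send_rows([
  [[0, 0, 0.0008], 0],
  [[0, 0, 0.0016], 0],
  [[0, 0, 0.0024], 0],
  [[0, 0, 0.003], 0],
  [[0, 0, 0.003], 0],
])

```text
clock: 36.52
tool_pos: [0.6407, 0.2355, 0.131]
orientation: [180.0, -0.0, -95.1]
force: [0.4, -0.2, -1.8]
opening: 0.0566
gripper_force: 30.0
```

>>> send_rows([
  [[0, 0, 0.0005], 0],
  [[0, 0, 0.001], 0],
  [[0, 0, 0.0015], 0],
  [[0, 0, 0.0015], 0],
  [[0, 0, 0.0015], 0],
])

```text
clock: 36.93
tool_pos: [0.6408, 0.2355, 0.1299]
orientation: [180.0, -0.0, -95.1]
force: [0.3, 1.0, -1.2]
opening: 0.0565
gripper_force: 30.0
```

>>> send_rows([
  [[0, 0, 0.0005], 0],
  [[0, 0, 0.001], 0],
  [[0, 0, 0.0015], 0],
  [[0, 0, 0.0015], 0],
  [[0, 0, 0.0015], 0],
])

```text
clock: 37.35
tool_pos: [0.6408, 0.2355, 0.1292]
orientation: [-180.0, 0.0, -95.1]
force: [-2.4, -0.4, 4.0]
opening: 0.0565
gripper_force: 30.0
```

Contact comes exactly at the recess-floor height. I release gently and retreat straight up.

>>> send_rows([
  [[0, 0, 0], 0],
  [[0, 0, 0], 0],
  [[0, 0, 0], 0],
  [[0, 0, 0], 0],
  [[0, 0, 0], 0],
], gripper=0.7)

```text
clock: 37.77
tool_pos: [0.6408, 0.2355, 0.1286]
orientation: [180.0, -0.0, -95.1]
force: [-0.4, -0.0, -0.1]
opening: 0.0611
gripper_force: 0.0
```

>>> send_rows([
  [[0, 0, 0], 0],
  [[0, 0, 0], 0],
  [[0, 0, 0], 0],
  [[0, 0, 0], 0],
  [[0, 0, 0], 0],
], gripper=1)

```text
clock: 38.18
tool_pos: [0.6408, 0.2355, 0.1287]
orientation: [-180.0, 0.0, -95.1]
force: [0.5, 0.4, 0.1]
opening: 0.086
gripper_force: 0.0
```

>>> send_rows([
  [[0, 0, -0.02], 0],
  [[0, 0, -0.05], 0],
  [[0, 0, -0.09], 0],
  [[0, 0, -0.14], 0],
  [[0, 0, -0.16], 0],
])

```text
clock: 38.6
tool_pos: [0.6424, 0.2359, 0.2626]
orientation: [-179.7, 0.2, -95.1]
force: [1.1, -0.4, 1.7]
opening: 0.0877
gripper_force: 0.0
```

>>> send_rows([
  [[0.05, 0, 0], 0],
  [[0.1, 0, 0], 0],
  [[0.15, 0, 0], 0],
  [[0.2, 0, 0], 0],
  [[0.22, 0, 0], 0],
])

```text
clock: 39.02
tool_pos: [0.624, 0.0563, 0.2571]
orientation: [180.0, -0.0, -95.2]
force: [-0.3, 0.0, -0.2]
opening: 0.0879
gripper_force: 0.0
```

```bash
python3 - <<'E'
from h import *
from plan import *
now();p=ctrl.snapshot("scene")
P=np.vstack([np.column_stack([r*np.cos(t),r*np.sin(t),0*t+z]) for r,z in((22,0),(22,8),(29,14),(29,90))])/1e3
for n,M,z in(("pot",P,.019),("stand",None,0)):
  for d in ctrl.cut_out(p,n):
    uv=np.array(d["xy"])*[560,420]
    if np.hypot(*(uv-[360,272]))<40:
        print(n,d["conf"],uv,fit([(p,d["pixels"].astype(float))],P,[.6408,.2355,0],.019) if n=="pot" else "")
E
```

```text
39.0167 [0.624  0.0563 0.2571] [ 1.7999e+02 -1.0000e-02 -9.5240e+01] [-0.3  0.  -0.2] 0.08785676459916142 0.0
pot 0.94 [360.584 273.294] (array([0.6403955 , 0.23543686, 0.07352745]), np.float64(0.07485097289393769))
pot 0.31 [367.808 292.404] (array([ 0.66050345,  0.26622154, -0.38743488]), np.float64(1.7689816571790007))
stand 0.65 [365.512 293.496]
```

The pot is upright at (0.640, 0.235), seated in the recess at the expected height, and the robot is clear of everything.

```bash
python3 -c "
from plant import ctrl
print(ctrl.close_job())"
```

```text
the job is handed in; nothing more can be done
None
```

The job is handed in at about 39 s of the 72 s allowed: the stand is in the tray's far left corner against both walls and the pot stands upright in its recess. The cutter, jar and brush were not touched.

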